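# Hang the paint case on the studio hook

### The job

Slide the blue paint case forward along the bench, out of the tightly packed rack, until the middle of its yellow handle is clear in front of the boxes beside it; then hang it by that handle on the hook of the steel stand, hanging level and still near the middle of the hook arm. Leave the boxes and books standing in the rack, and do not disturb the jars of brushes or the tin.

Things in the scene. Friction and masses are not known exactly. Their poses are not given: they have to be found in the camera images.
- case: Blue paint case, loose, 0.3 to 0.65 kg, 170 (x) by 40 (y) by 70 mm high, flat top, standing in the middle of the row. Origin: centre of its underside; -x is its front end, towards the robot; z up. On top a loop handle in its x-z plane: two legs 10 by 10 mm centred at x = -45 and +45 mm, and a yellow bar along x, 100 by 10 by 22 mm, at 116 to 138 mm height. Centre of mass on its centre line.
- case_bar (a point): Middle of the underside of the yellow handle bar, 116 mm above the case's origin; axes as the case's. The bar is 10 mm wide (y) and reaches 22 mm above this point; the opening below it is 80 mm long (x) and 46 mm high.
- case_leg (a point): Foot of the rear face of the handle's rear leg, on the case's flat top: x = +50 mm, 70 mm above the case's origin; axes as the case's. Behind it 35 mm of flat top is free: closed fingertips can go down there between the neighbours and push the leg towards -x. Pushed slowly and low on the leg, the case slides on the bench without tipping.
- rack: Low fixed plywood rack, open top and front (-x), no floor. Origin on the bench where the case's origin starts (4 mm). Side walls 90 mm high, inner faces y = +-91; back wall 60 mm high, inner face x = +92. Row in y: book, box, case, box, book, gaps 2 mm; boxes and books reach x = -65 to +85. The boxes are taller than the handle: the bar cannot be gripped until it is in front of them.
- hookstand: Fixed steel stand with one hook. Origin: on the bench under the middle of the hook arm, which points to the stand's -x. Post 16 mm thick at x = +60 mm, 213 mm high. Arm: level flat steel strap, 24 mm wide (y), 8 mm thick (197 to 205 mm above the bench), from the post to x = -55 mm, where its tip turns up. Base plate 12 mm thick, 120 by 120 mm, x = -10 to +110 mm.
- hook_saddle (a point): Top of the hook arm, midway along it, 205 mm above the bench; axes as the stand's. Hang the case with its own x across the arm, either way round: the tip passes through the handle's opening moving along the stand's +x, then the bar is lowered here, near the middle of the bar.
- hook_tip (a point): Top of the hook's upturned tip: 51 mm to -x of hook_saddle and 14 mm higher than it (219 mm above the bench). The tip is 8 mm thick and 24 mm wide.
- box_a: Brown wooden panel box, loose, 150 (x) by 36 (y) by 140 mm high, standing right beside the case; origin centre of underside. It may shift a little by rubbing but must stay standing in the rack.
- box_b: Pale wooden panel box, loose, 150 by 36 by 140 mm high, standing on the other side of the case; origin centre of underside. It may shift a little by rubbing but must stay standing in the rack.
- book_a: Black hardback book, loose, 150 (x) by 28 (y) by 130 mm high, at one end of the row; origin centre of underside. It may shift a little by rubbing but must stay standing in the rack.
- book_b: Red hardback book, loose, 150 by 28 by 130 mm high, at the other end of the row; origin centre of underside. It may shift a little by rubbing but must stay standing in the rack.
- jar_a: Glass jar of brushes, loose, 76 mm diameter, 122 mm high, brushes up to 250 mm and 45 mm off its axis, standing beyond the work, between rack and stand; origin centre of underside. Leave alone.
- jar_b: Second glass jar of brushes, loose, same size, brushes up to 240 mm, out to the left; origin centre of underside. Leave alone.
- tin: Round tin with an orange band, loose, 90 mm diameter, 75 mm high, out to the right; origin centre of underside. Leave alone.
Things that resemble listed ones, but are neither listed nor needed, are in the scene too. Of the things like the case, leave any that is turquoise; of the rest the smaller one is meant.

How it is judged (in metres and radians):
On the way, in this order (a step that is already met when the one before it is completed fails the run):
1. the case stands on the bench, slid forward until the middle of its handle is in front of the boxes (x of case in the frame of rack below -0.07 m and y of case in the frame of rack between -0.08 and 0.08 m and height (world z) of case below 0.015 m and angle between case's own z axis and vertical below 0.2 rad), for 0.1 s.
2. the case hangs by its handle on the hook arm (x of case_bar in the frame of hook_saddle between -0.04 and 0.04 m and y of case_bar in the frame of hook_saddle between -0.03 and 0.03 m and z of case_bar in the frame of hook_saddle between -0.006 and 0.01 m and angle between case's own z axis and vertical below 0.25 rad and contact force between case and hookstand above 1 N), for 0.3 s.
At the end, for the whole second after the job is handed in: The case hangs still by its bar on the hook arm (bar 6 mm below to 10 mm above the arm's top, within 40 mm of its middle along it, 30 mm across, case within 0.25 rad of upright); boxes, books, jars and tin are upright (0.25 rad) and within 40 mm of their starts (all of step 2 and linear speed of case below 0.05 m/s and angular speed of case below 0.4 rad/s and distance of each of box_a, box_b, book_a, book_b, jar_a, jar_b, tin from where it was at the start of the episode below 0.04 m and angle between each of box_a, box_b, book_a, book_b, jar_a, jar_b, tin's own z axis and vertical below 0.25 rad); the robot touches nothing.
It fails at once if a box or book of the rack is knocked over (0.35 rad) or shifted by more than 40 mm (angle between any of box_a, box_b, book_a, book_b's own z axis and vertical above 0.35 rad or distance of any of box_a, box_b, book_a, book_b from where it was at the start of the episode above 0.04 m).
It fails at once if a jar or the tin is knocked over (0.35 rad) or shifted by more than 40 mm (angle between any of jar_a, jar_b, tin's own z axis and vertical above 0.35 rad or distance of any of jar_a, jar_b, tin from where it was at the start of the episode above 0.04 m).
It also fails if it takes over 72 s, if anything falls off the work surface, if the arm or the gripper's body presses on something with over 40 N, if the wrist force passes 120 N, or if a joint passes its speed limit or range.

### The arm

A 6-joint arm with a two-finger parallel gripper is mounted at the origin on the work surface. World frame = base frame: x ahead of the robot, y to its left, z up, the work surface at z = 0. Lengths are in mm, angles in rad, forces in N, time in s.
With the tool pointing down it reaches from about 325 to 900 mm from the base axis. Payload 6.1 kg.
Tool frame: the origin (TCP) lies midway between the tips of the shut fingers; the grasp point (between the pads) lies behind it (bot.pinch_z is the z of the grasp point in the tool frame, in mm); z points along the fingers, y is the line along which they close (so a half turn about z gives the same grasp; the last joint's range is limited). The gripper opens to 87 mm and grips with 3 to 60 N. Pads are 19 mm wide; open, the fingers measure 117 mm over their backs; the gripper's body (75 mm by 190 mm) begins 51 mm behind the grasp point.
Start: joints at [-1.369, 0.22, 1.526, -0, 1.395, -0.126], TCP at [201.218, -591.715, 222.538] pointing down, gripper open.
Joint ranges: [-2.98, 2.98], [-0.91, 2.08], [0.09, 2.57], [-1.24, 4.39], [0.2, 2.65], [-2.68, 2.68]. Speed limits (rad/s): [2.57, 2.57, 3.01, 3.14, 3.14, 3.14].

### API

Orientations are given as a unit quaternion [w, x, y, z].
In Python, from station import read_state, grab_frame, camera_params, workorder, bot gives the robot as it stands. The module is installed in compiled form; this text tells all that it offers.
- The arm moves only by the shell command python3 -m handwheel 'ROWS'. ROWS is JSON, a list of rows, each a list of 3 entries, a list of its own where there are three numbers: the shift along the world's x, y, z in mm, then the turn about the world's z in degrees, then the finger opening in mm, from 0 to 87. In form: [[[dx, dy, dz], roll, hand], ...]. A call has exactly 8 rows; each row is the pose to reach, as a shift and turn from the pose commanded when the call began; what a row does not reach only later rows make up. A row lasts 1/10 s, in which the tool goes at most 50 mm and 8.59 degrees, less where a joint would pass 70% of its speed; a pose out of reach is approached as far as the arm can. A call with a gripper value outside its range is refused whole. The fingers move at their own pace and stop on an object; the grip force is fixed at half the most. Time passes only in rows, so rows that repeat a pose let the fingers close, or fill a call up. It gives the time, the measured TCP pose, the force, the opening and the grip force at its end, in the units of the state.
- read_state(): the state, without advancing time (a new reading comes with each control period).
- grab_frame(name): name is "scene" or "side" or "wrist"; returns the picture (420x560x3 uint8, red, green, blue); there is no depth.
- camera_params(name): a dict with "fov_y" (degrees; the focal length in pixels is half the picture's height over the tangent of half this angle, whatever the lens; pixels are square), "cx", "cy" (the principal point, pixels), "D" ([k1, k2, p1, p2, k3] as OpenCV has them; the pictures are not rectified), "view" (4x4, takes a point from world to camera coordinates); the wrist camera has in their place "mount" (4x4, takes a point from camera to tool coordinates, whose origin is the TCP and whose axes are the flange's). Camera axes: x right, y down, z forward; pixel columns grow to the right and rows downward; lengths in mm; the calibration is good to about 2 mm. A picture is of the moment at which its call begins: read the wrist's pose just before it. camera_params takes no time and is no camera call.
- workorder.sign_off(): hands the job in; it is judged then, once.
The state is a dict: "clock": time; "q": joint angles; "dq": joint speeds; "joint_efforts": joint torques, N m; "tcp_pos": TCP position; "ee_rot": TCP orientation; "contact_force": force on the tool from outside, world axes, zero at the start; "wrist_torque": the same for the moment, N m; "width": finger opening in mm; "grasp_force": force on a finger pad.
Only numpy, scipy, OpenCV 4.12 (cv2) and the standard library are available. Lean on these libraries where they do the work, as an engineer would, in place of code of your own. Each camera call takes 0.05 s, during which the arm holds its last target. There are 200 camera calls.

## Working session

There is one attempt and no reset: what is moved stays moved. The work goes in short steps, Python scripts to look and compute and a shell command to move; the robot and the scene stay as the last step left them, time stands still between calls to the robot, and variables do not carry over. Pictures are saved under pics/ and viewed, at most 13 in all, crops included, and the job is handed in when it is done.

```bash
mkdir -p pics
cat > h.py <<'E'
import numpy as np, cv2
from station import read_state, grab_frame, camera_params, workorder, bot
from scipy.spatial.transform import Rotation as R
def cam(name, st=None):
    p=camera_params(name); f=210/np.tan(np.radians(p["fov_y"])/2)
    K=np.array([[f,0,p["cx"]],[0,f,p["cy"]],[0,0,1.]]); D=np.array(p["D"],float)
    if "view" in p: V=np.array(p["view"])
    else:
        q=st["ee_rot"]; T=np.eye(4); T[:3,:3]=R.from_quat([q[1],q[2],q[3],q[0]]).as_matrix(); T[:3,3]=st["tcp_pos"]
        V=np.linalg.inv(T@np.array(p["mount"]))
    return K,D,V
def ray(c,uv):
    K,D,V=c; n=cv2.undistortPoints(np.array([[uv]],float),K,D)[0,0]
    C=np.linalg.inv(V); d=C[:3,:3]@np.array([n[0],n[1],1]); return C[:3,3],d/np.linalg.norm(d)
def plane(c,uv,z):
    o,d=ray(c,uv); return o+d*(z-o[2])/d[2]
def tri(*cu):
    A=np.zeros((3,3));b=np.zeros(3)
    for c,uv in cu:
        o,d=ray(c,uv);P=np.eye(3)-np.outer(d,d);A+=P;b+=P@o
    X=np.linalg.solve(A,b); return X,[round(float(np.linalg.norm(np.cross(X-ray(c,u)[0],ray(c,u)[1]))),1) for c,u in cu]
def proj(c,X):
    K,D,V=c; return cv2.projectPoints(np.array(X,float).reshape(-1,1,3),cv2.Rodrigues(V[:3,:3])[0],V[:3,3],K,D)[0][:,0]
def save(n,im): cv2.imwrite(f"pics/{n}.png",im[:,:,::-1])
E
python3 - <<'E'
from h import *
a=grab_frame("scene");b=grab_frame("side")
np.save("scene0",a);np.save("side0",b)
save("scene0",cv2.resize(a,(800,600),interpolation=cv2.INTER_CUBIC));save("side0",cv2.resize(b,(800,600),interpolation=cv2.INTER_CUBIC))
for n in("scene","side"):
    V=cam(n)[2];C=np.linalg.inv(V);print(n,C[:3,3].round(),C[:3,2].round(2),camera_params(n)["D"])
print(bot.pinch_z, camera_params("wrist")["mount"], read_state())
E
```

```text
scene [1182. -883. 1229.] [-0.42  0.57 -0.71] [-0.13158501  0.          0.          0.          0.        ]
side [1626.  483. 1418.] [-0.64 -0.28 -0.72] [-0.20989753  0.          0.          0.          0.        ]
-18.700000000000003 [[-8.34756097e-04 -9.68204318e-01 -2.50159352e-01  6.84973613e+01]
 [ 9.99999635e-01 -7.62894470e-04 -3.84227380e-04 -5.61007027e-01]
 [ 1.81165422e-04 -2.50159581e-01  9.68204602e-01 -1.61507017e+02]
 [ 0.00000000e+00  0.00000000e+00  0.00000000e+00  1.00000000e+00]] {'clock': 0.1, 'q': array([-1.36909748e+00,  2.21188887e-01,  1.52748379e+00,  1.62090372e-05,
        1.39468179e+00, -1.26073791e-01]), 'dq': array([-0.00043951, -0.00218775, -0.0012723 , -0.0001497 , -0.00089359,
        0.00058034]), 'joint_efforts': array([ 9.08632683e-04, -4.95944917e+01, -3.88521624e+01,  7.02096848e-02,
        5.14340820e-02, -4.65280209e-05]), 'tcp_pos': array([ 201.11560582, -591.17792337,  221.52768895]), 'ee_rot': array([-8.80574514e-04,  9.86600518e-01,  1.63152202e-01, -2.53290163e-05]), 'contact_force': array([-0.30182856,  0.46658879,  0.67029975]), 'wrist_torque': array([-0.02805892, -0.01620203, -0.01039356]), 'grasp_force': 0.0, 'width': 86.87081949323746}
```

View pics/scene0.png

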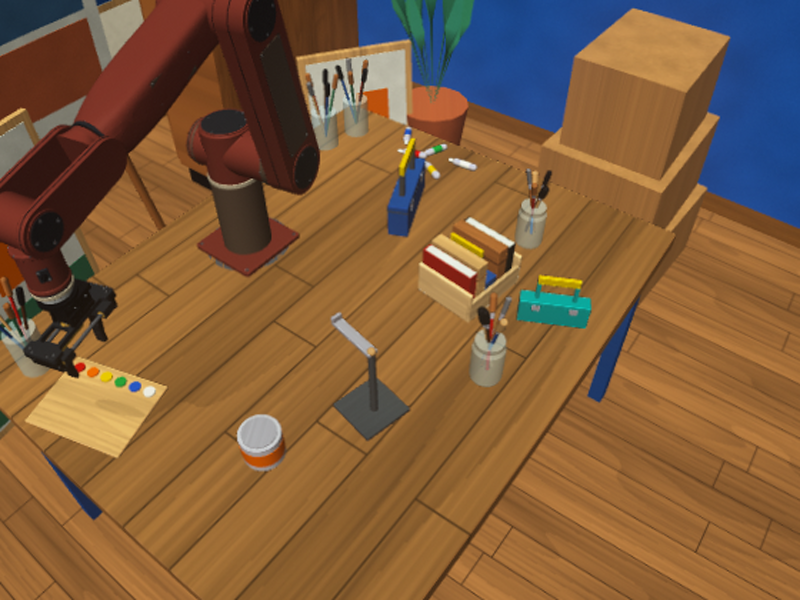

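View pics/side0.png

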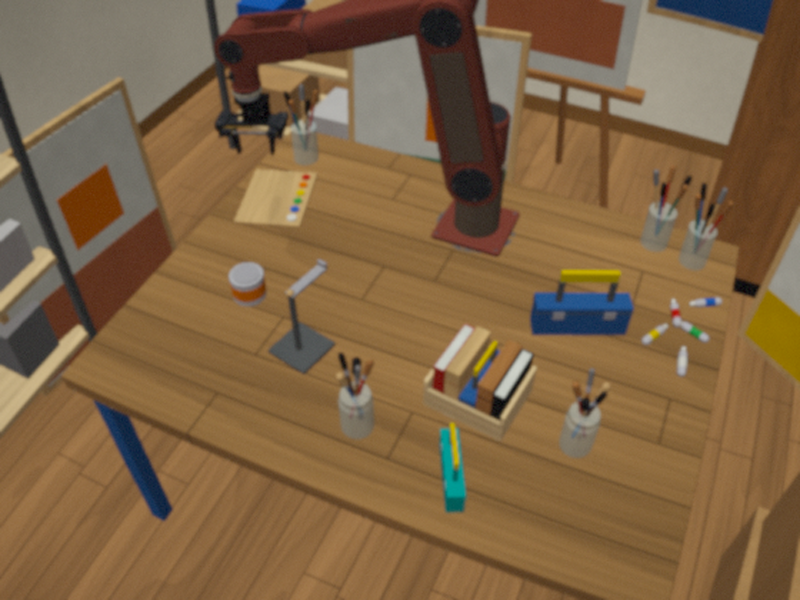

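Candidates for the case, in 800x600 scene pixels:
- The large blue case at (405,195), loose in the open.
- The turquoise case at (555,305).
- The blue one in the rack, with its yellow bar at (467,245).

The rack one fits: it isn't turquoise, it's the smaller blue one, and it stands between the boxes. I'll confirm that in a crop and get coarse positions.

Run:
```python
from h import *
a=np.load("scene0.npy");b=np.load("side0.npy")
ca=cv2.resize(a[135:230,280:385],None,fx=3.8,fy=3.8,interpolation=cv2.INTER_CUBIC);cb=cv2.resize(b[215:310,285:390],None,fx=3.8,fy=3.8,interpolation=cv2.INTER_CUBIC)
save("crop_rack",np.hstack([ca,cb]))
for n,im in(("scene",a),("side",b)):
    h=cv2.cvtColor(im,cv2.COLOR_RGB2HSV);m=cv2.inRange(h,(22,170,130),(33,255,255))
    k,l,s,c=cv2.connectedComponentsWithStats(m)
    for i in range(1,k):
        if s[i,4]>25:print(n,s[i],c[i].round(1))
S,D=cam("scene"),cam("side");q=.7
g=lambda u,v:(u*q,v*q)
# rough points: hook tip, post top, base centre; jars; tin
for nm,u,v in(("tip",(337,318),(322,264)),("posttop",(371,352),(293,292)),("tintop",(260,430),(247,272)),("bar",(467,245),(486,357)),("jarA rim",(489,345),(356,395)),("jarB rim",(533,208),(581,410))):
    X,e=tri((S,g(*u)),(D,g(*v)));print(nm,X.round(),e)
```

```text
scene [279  97  12  26 103] [283.8 109.6]
scene [315 163  24  18 141] [326.7 171. ]
scene [377 192  31  10 202] [391.5 196.9]
scene [ 70 260   9   8  53] [ 74.  263.4]
side [392 188  43  10 335] [412.  191.9]
side [ 522  203   38   64 1375] [544.  232.9]
side [454 230   8   8  32] [457.6 233.4]
side [331 238  18  23 120] [339.4 249. ]
side [314 296   7  31  86] [317.5 309.8]
tip [ 519. -209.  210.] [1.0, 1.0]
posttop [ 623. -231.  200.] [3.4, 3.4]
tintop [ 506. -448.   80.] [2.1, 2.1]
bar [565. 220. 128.] [1.4, 1.4]
jarA rim [766.  -5. 108.] [3.8, 3.8]
jarB rim [621. 455. 124.] [3.1, 3.1]
```

View pics/crop_rack.png

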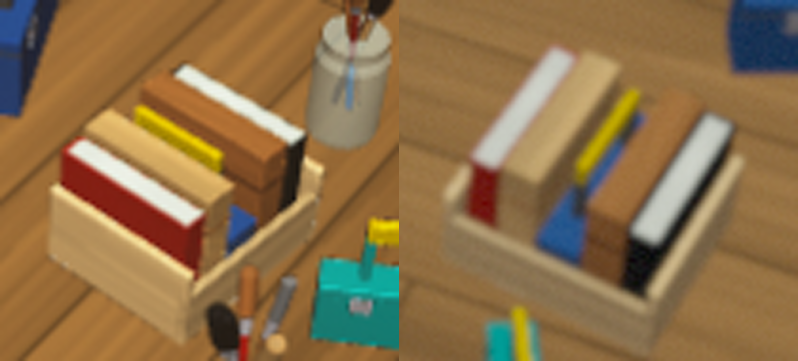

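The crop confirms it: the blue case with the yellow bar sits between the pale box and the brown box. Next I'll look from the wrist camera above the hook, then above the rack.

```bash
python3 -m handwheel '[[[0,0,50],0,87],[[0,20,95],0,87],[[20,50,130],0,87],[[50,90,150],0,87],[[80,130,160],0,87],[[110,170,170],0,87],[[140,205,180],0,87],[[160,235,190],0,87]]' && python3 -m handwheel '[[[35,30,10],0,87],[[70,60,20],0,87],[[105,90,30],0,87],[[140,115,30],0,87],[[160,135,30],0,87],[[170,140,30],0,87],[[170,140,30],0,87],[[170,140,30],0,87]]'
python3 - <<'E'
from h import *
import pickle
st=read_state();im=grab_frame("wrist");pickle.dump((st,im),open("w_hook1","wb"));save("w_hook1",im);print(st["tcp_pos"])
E
python3 -m handwheel '[[[0,45,0],0,87],[[0,90,0],0,87],[[0,135,0],0,87],[[0,180,0],0,87],[[0,225,0],0,87],[[0,270,0],0,87],[[0,315,0],0,87],[[0,360,0],0,87]]' && python3 -m handwheel '[[[0,20,0],0,87],[[0,40,0],0,87],[[0,50,0],0,87],[[0,50,0],0,87],[[0,50,0],0,87],[[0,50,0],0,87],[[0,50,0],0,87],[[0,50,0],0,87]]'
python3 - <<'E'
from h import *
import pickle
st=read_state();im=grab_frame("wrist");pickle.dump((st,im),open("w_rack1","wb"));save("w_rack1",im);print(st["tcp_pos"],st["clock"])
E
```

```text
clock: 0.9
tcp_pos: [362.4, -354.4, 412.6]
ee_rot: [-0.0, 0.987, 0.164, 0.0]
contact_force: [-0.1, -0.8, -0.2]
width: 87.4
grasp_force: 0.0
clock: 1.7
tcp_pos: [530.6, -217.5, 442.1]
ee_rot: [-0.0, 0.987, 0.163, -0.001]
contact_force: [-1.1, 0.2, 0.1]
width: 86.8
grasp_force: 0.0
[ 530.63115438 -217.47053882  442.11747276]
clock: 2.55
tcp_pos: [530.9, 143.3, 443.0]
ee_rot: [0.0, 0.987, 0.162, 0.0]
contact_force: [-0.1, -0.5, 0.5]
width: 86.9
grasp_force: 0.0
clock: 3.35
tcp_pos: [531.4, 192.6, 442.6]
ee_rot: [0.0, 0.987, 0.163, 0.0]
contact_force: [0.2, -0.1, 0.5]
width: 87.1
grasp_force: 0.0
[531.35016184 192.5618984  442.61952431] 3.35
```

```bash
python3 -c "
import cv2,numpy as np
a=cv2.imread('pics/w_hook1.png');b=cv2.imread('pics/w_rack1.png')
cv2.imwrite('pics/pair1.png',cv2.resize(np.vstack([a,b]),None,fx=.714,fy=.714,interpolation=cv2.INTER_AREA))"
```

```text
(no output)
```

View pics/pair1.png

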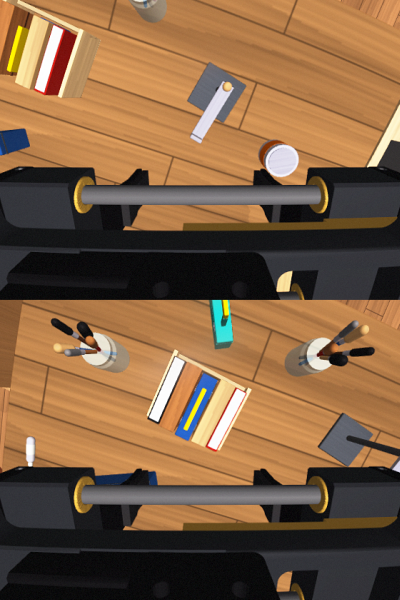

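Both wrist pictures are clear. In pair1, upper half, the hook arm runs from its tip (197,140) to the post top (228,87). In the lower half the bar is at about (195,410), between the boxes. Now I'll measure with masks.

```bash
cat >> h.py <<'E'
def comps(im,lo,hi,amin=60):
    m=cv2.inRange(cv2.cvtColor(im,cv2.COLOR_RGB2HSV),lo,hi);k,l,s,c=cv2.connectedComponentsWithStats(m)
    out=[]
    for i in range(1,k):
        if s[i,4]>=amin:
            pts=np.argwhere(l==i)[:,::-1].astype(np.float32);out.append((int(s[i,4]),c[i],cv2.boxPoints(cv2.minAreaRect(pts))))
    return out
def ends(box):
    e=[np.linalg.norm(box[i]-box[(i+1)%4]) for i in range(4)];i=int(np.argmin(e[:2]))
    return (box[i]+box[(i+1)%4])/2,(box[(i+2)%4]+box[(i+3)%4])/2
E
python3 - <<'E'
from h import *
import pickle
sh,ih=pickle.load(open("w_hook1","rb"));sr,ir=pickle.load(open("w_rack1","rb"))
ch,cr=cam("wrist",sh),cam("wrist",sr)
Y=((22,170,130),(33,255,255))
for n,im in(("hook",ih),("rack",ir)):
    for a,c,b in comps(im,*Y): print(n,a,c.round(1),[e.round(1) for e in ends(b)])
# strap colour
for n,im,xy in(("hook",ih,(292,165)),("scene",np.load("scene0.npy"),(250,237)),("side",np.load("side0.npy"),(218,193))):
    print(n,cv2.cvtColor(im,cv2.COLOR_RGB2HSV)[xy[1]-1:xy[1]+2,xy[0]-1:xy[0]+2].reshape(-1,3).tolist())
E
```

```text
hook 1010 [24.2 68.5] [array([32.9, 37.4], dtype=float32), array([ 15.2, 100.6], dtype=float32)]
rack 142 [315.8  10.4] [array([ 3.147e+02, -3.000e-01], dtype=float32), array([316.9,  21.2], dtype=float32)]
rack 355 [272.7 152.4] [array([286.2, 124.1], dtype=float32), array([258.8, 181.4], dtype=float32)]
hook [[122, 14, 238], [129, 15, 238], [129, 14, 236], [125, 13, 237], [125, 13, 238], [125, 13, 238], [125, 13, 236], [128, 16, 237], [123, 13, 239]]
scene [[120, 1, 178], [150, 1, 175], [0, 0, 174], [120, 3, 178], [0, 0, 176], [0, 0, 175], [0, 0, 176], [120, 1, 177], [135, 3, 178]]
side [[120, 3, 161], [120, 5, 161], [130, 5, 163], [120, 3, 163], [143, 6, 162], [140, 5, 158], [120, 5, 160], [135, 3, 156], [140, 5, 149]]
```

Run:
```python
from h import *
import pickle
sh,ih=pickle.load(open("w_hook1","rb"));sr,ir=pickle.load(open("w_rack1","rb"))
ch,cr,S,D=cam("wrist",sh),cam("wrist",sr),cam("scene"),cam("side")
print("bar c tri",tri((cr,(272.7,152.4)),(ch,(24.2,68.5))))
for z in(130,138,142):
    f,r=plane(cr,(258.8,181.4),z),plane(cr,(286.2,124.1),z);d=r-f
    print(z,f.round(1),r.round(1),((f+r)/2).round(1),"len",np.linalg.norm(d).round(1),"yaw",np.degrees(np.arctan2(d[1],d[0])).round(1),"in hook:",proj(ch,[f,r]).round(1).tolist())
for n,im,lo,hi in(("hook",ih,(110,4,200),(140,30,255)),("scene",np.load("scene0.npy"),(0,0,150),(179,12,205)),("side",np.load("side0.npy"),(0,0,130),(179,20,200))):
    for a,c,b in comps(im,lo,hi,80):
        if n=="hook" and not(240<c[0]<340 and 100<c[1]<220):continue
        if n=="scene" and not(220<c[0]<270 and 210<c[1]<260):continue
        if n=="side" and not(195<c[0]<235 and 175<c[1]<215):continue
        print(n,a,c.round(1),b.round(1).tolist())
        if n=="hook":
            for z in(201,205,209):
                e=[plane(ch,p,z) for p in ends(b)];d=e[0]-e[1];print(z,e[0].round(1),e[1].round(1),np.linalg.norm(d).round(1),np.degrees(np.arctan2(d[1],d[0])).round(1))
# base plate (dark grey)
```

```text
bar c tri (array([567.03025927, 219.42357289, 127.55567875]), [0.4, 0.4])
130 [515.5 226.3 130. ] [614.8 213.1 130. ] [565.1 219.7 130. ] len 100.2 yaw -7.5 in hook: [[14.6, 100.2], [31.3, 37.8]]
138 [516.8 226.1 138. ] [614.5 213.2 138. ] [565.6 219.6 138. ] len 98.5 yaw -7.5 in hook: [[10.5, 98.9], [27.0, 36.5]]
142 [517.5 226.  142. ] [614.3 213.2 142. ] [565.9 219.6 142. ] len 97.6 yaw -7.5 in hook: [[8.5, 98.2], [24.9, 35.8]]
hook 1314 [296.1 156.5] [[268.6000061035156, 185.60000610351562], [312.0, 113.4000015258789], [327.29998779296875, 122.5999984741211], [283.8999938964844, 194.8000030517578]]
201 [ 632.5 -235.7  201. ] [ 522.6 -212.3  201. ] 112.3 -12.0
205 [ 632.1 -235.3  205. ] [ 523.4 -212.1  205. ] 111.2 -12.0
209 [ 631.7 -234.8  209. ] [ 524.1 -211.9  209. ] 110.1 -12.0
scene 198 [246.4 234.3] [[233.0, 227.10000610351562], [237.6999969482422, 221.89999389648438], [260.29998779296875, 242.1999969482422], [255.60000610351562, 247.39999389648438]]
side 150 [215.5 194.4] [[203.0, 201.8000030517578], [224.10000610351562, 182.0], [228.5, 186.6999969482422], [207.39999389648438, 206.5]]
```

Estimates so far, with tool height commands relative to z ≈ 442:
- **Bar:** centre (565.5, 219.6), yaw −7.5°.
- **Hook saddle:** about (580.5, −223.5), arm yaw −12°.

Next I'll close the fingers, turn −26.3° and go above the slot behind the rear leg.

```bash
python3 -m handwheel '[[[20,4,-30],-8,0],[[40,8,-60],-16,0],[[60,12,-90],-24,0],[[80,15,-120],-26.3,0],[[95,18,-150],-26.3,0],[[101,18,-180],-26.3,0],[[101,18,-190],-26.3,0],[[101,18,-190],-26.3,0]]' && python3 -m handwheel '[[[0,0,0],0,0],[[0,0,0],0,0],[[0,0,0],0,0],[[0,0,0],0,0],[[0,0,0],0,0],[[0,0,0],0,0],[[0,0,0],0,0],[[0,0,0],0,0]]'
python3 - <<'E'
from h import *
import pickle
st=read_state();im=grab_frame("wrist");pickle.dump((st,im),open("w_rack2","wb"));save("w_rack2",im);print(st["tcp_pos"],st["ee_rot"])
c=cam("wrist",st)
for a,cc,b in comps(im,(22,170,130),(33,255,255)):
    print(a,cc.round(1),b.round(1).tolist())
    for z in(138,142):
        e=[plane(c,p,z) for p in ends(b)];d=e[0]-e[1];print(z,e[0].round(1),e[1].round(1),((e[0]+e[1])/2).round(1),np.linalg.norm(d).round(1),np.degrees(np.arctan2(d[1],d[0])).round(1))
print("tcp target proj at z80", proj(c,[[632.9,210.7,80],st["tcp_pos"]]).round())
E
```

```text
clock: 4.2
tcp_pos: [631.0, 210.9, 250.3]
ee_rot: [0.001, 0.998, -0.066, -0.002]
contact_force: [-0.5, -0.2, 0.3]
width: 31.1
grasp_force: 0.0
clock: 5.0
tcp_pos: [632.2, 211.3, 252.4]
ee_rot: [0.0, 0.998, -0.066, -0.0]
contact_force: [0.5, -0.6, -0.2]
width: 0.4
grasp_force: 0.0
[632.18719028 211.25117141 252.42358894] [ 3.11369285e-05  9.97846646e-01 -6.55900995e-02 -9.41857179e-05]
852 [234.2  30.8] [[207.39999389648438, 0.4000000059604645], [217.10000610351562, -5.900000095367432], [260.8999938964844, 61.099998474121094], [251.1999969482422, 67.5]]
138 [820.1 245.3 138. ] [762.6 216.7 138. ] [791.4 231.  138. ] 64.2 26.4
142 [818.4 244.6 142. ] [761.7 216.5 142. ] [790.1 230.6 142. ] 63.3 26.4
210 [282.  233.1] [[278.0, 220.0], [287.0, 220.0], [287.0, 259.0], [278.0, 259.0]]
138 [620.  212.3 138. ] [579.1 217.7 138. ] [599.5 215.  138. ] 41.2 -7.5
142 [621.1 212.2 142. ] [580.9 217.5 142. ] [601.  214.8 142. ] 40.6 -7.5
tcp target proj at z80 [[282. 195.]
 [283. 254.]]
```

View pics/w_rack2.png

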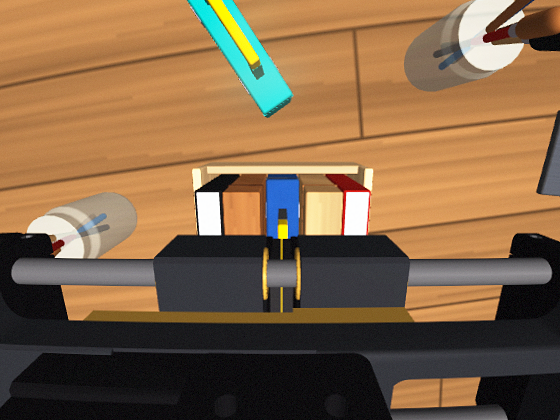

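The fingers are lined up over the blue slot behind the handle's rear leg: the slot is centred at column 282, and the target projects to (282,195). Descending.

```bash
python3 -m handwheel '[[[1,0,-30],0,0],[[1,0,-60],0,0],[[1,0,-90],0,0],[[1,0,-115],0,0],[[1,0,-135],0,0],[[1,0,-150],0,0],[[1,0,-150],0,0],[[1,0,-150],0,0]]' && python3 -m handwheel '[[[0,0,-4],0,0],[[0,0,-8],0,0],[[0,0,-12],0,0],[[0,0,-16],0,0],[[0,0,-19],0,0],[[0,0,-19],0,0],[[0,0,-19],0,0],[[0,0,-19],0,0]]'
```

```text
clock: 5.85
tcp_pos: [633.5, 211.4, 103.0]
ee_rot: [-0.0, 0.998, -0.066, 0.0]
contact_force: [0.6, -0.6, 0.1]
width: 0.7
grasp_force: 0.0
clock: 6.65
tcp_pos: [633.4, 211.3, 83.7]
ee_rot: [-0.0, 0.998, -0.066, 0.0]
contact_force: [-0.1, 0.6, 0.1]
width: 0.2
grasp_force: 0.0
```

```bash
python3 -m handwheel '[[[-4,0.5,0],0,0],[[-8,1,0],0,0],[[-12,1.6,0],0,0],[[-16,2.1,0],0,0],[[-20,2.6,0],0,0],[[-24,3.2,0],0,0],[[-28,3.7,0],0,0],[[-32,4.2,0],0,0]]' && python3 -m handwheel '[[[-5,0.7,0],0,0],[[-10,1.3,0],0,0],[[-15,2,0],0,0],[[-20,2.6,0],0,0],[[-25,3.3,0],0,0],[[-30,4,0],0,0],[[-35,4.6,0],0,0],[[-40,5.3,0],0,0]]'
python3 - <<'E'
from h import *
a=grab_frame("scene");save("scene_push",cv2.resize(a[110:260,240:440],(800,600),interpolation=cv2.INTER_CUBIC))
S=cam("scene")
for ar,c,b in comps(a,(22,170,130),(33,255,255),40):print(ar,c.round(1),plane(S,c,130).round())
E
```

```text
clock: 7.45
tcp_pos: [601.1, 215.5, 83.8]
ee_rot: [-0.0, 0.998, -0.066, 0.0]
contact_force: [2.9, 0.4, 1.0]
width: 0.8
grasp_force: 1.7
clock: 8.25
tcp_pos: [561.0, 220.8, 83.7]
ee_rot: [-0.0, 0.998, -0.066, 0.0]
contact_force: [3.7, -1.8, 1.2]
width: 0.4
grasp_force: 2.3
101 [283.7 109.7] [220. 435. 130.]
43 [306.1 157.4] [465. 238. 130.]
203 [391.6 196.9] [809. 239. 130.]
53 [ 74.  263.4] [ 187. -573.  130.]
```

View pics/scene_push.png

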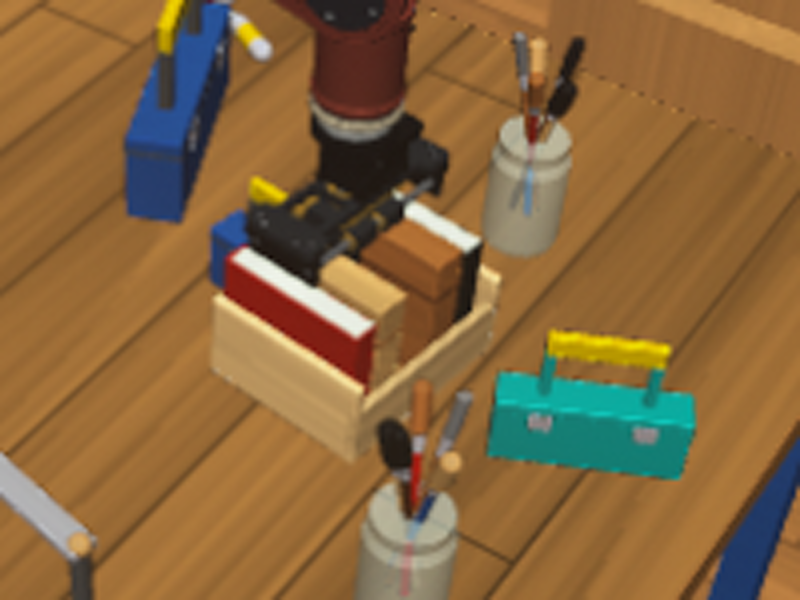

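The case is sliding out cleanly: its blue front shows at (230,250) and the boxes are still standing. I'll push about 36 mm more, back off, rise, open and look.

```bash
python3 -m handwheel '[[[-5,0.7,0],0,0],[[-10,1.3,0],0,0],[[-15,2,0],0,0],[[-20,2.6,0],0,0],[[-25,3.3,0],0,0],[[-30,4,0],0,0],[[-34,4.5,0],0,0],[[-36,4.8,0],0,0]]' && python3 -m handwheel '[[[0,0,0],0,0],[[4,-0.5,0],0,0],[[4,-0.5,20],0,0],[[4,-0.5,60],0,0],[[4,-0.5,110],0,0],[[4,-0.5,150],0,0],[[4,-0.5,180],0,0],[[4,-0.5,180],0,40]]' &&  python3 -m handwheel '[[[-5,0,0],0,40],[[-5,0,0],0,40],[[-5,0,0],0,40],[[-5,0,0],0,40],[[-5,0,0],0,40],[[-5,0,0],0,40],[[-5,0,0],0,40],[[-5,0,0],0,40]]'
python3 - <<'E'
from h import *
import pickle
st=read_state();im=grab_frame("wrist");pickle.dump((st,im),open("w_rack3","wb"));save("w_rack3",im)
a=grab_frame("scene");b=grab_frame("side")
W,S,D=cam("wrist",st),cam("scene"),cam("side");Y=((22,170,130),(33,255,255))
for n,c,i in(("wrist",W,im),("scene",S,a),("side",D,b)):
    for ar,cc,bx in comps(i,*Y,40):
        P=[plane(c,p,142) for p in ends(bx)];print(n,ar,cc.round(1),P[0].round(),P[1].round())
E
```

```text
clock: 9.1
tcp_pos: [524.9, 225.8, 83.6]
ee_rot: [-0.0, 0.998, -0.065, 0.0]
contact_force: [4.3, -0.6, 1.4]
width: 0.5
grasp_force: 2.2
clock: 9.9
tcp_pos: [531.0, 225.8, 268.6]
ee_rot: [-0.001, 0.998, -0.066, 0.003]
contact_force: [0.2, 0.2, 0.0]
width: 3.1
grasp_force: 0.0
clock: 10.7
tcp_pos: [524.2, 225.1, 263.5]
ee_rot: [0.0, 0.998, -0.066, -0.0]
contact_force: [-1.3, -0.2, -0.1]
width: 40.1
grasp_force: 0.0
wrist 428 [280.3 235.2] [519. 226. 142.] [468. 236. 142.]
wrist 124 [276.4 294. ] [437. 242. 142.] [420. 246. 142.]
scene 102 [283.8 109.6] [186. 512. 142.] [267. 343. 142.]
scene 135 [305.3 157.6] [418. 233. 142.] [523. 213. 142.]
scene 204 [391.6 197. ] [770. 204. 142.] [859. 249. 142.]
scene 53 [ 74.  263.4] [ 196. -565.  142.] [ 200. -588.  142.]
side 384 [412.4 192.3] [189. 443. 142.] [252. 303. 142.]
side 1376 [544.  232.8] [164. 779. 142.] [280. 950. 142.]
side 110 [354.4 229.3] [419. 247. 142.] [527. 225. 142.]
side 85 [317.5 309.4] [766. 216. 142.] [862. 261. 142.]
```

View pics/w_rack3.png

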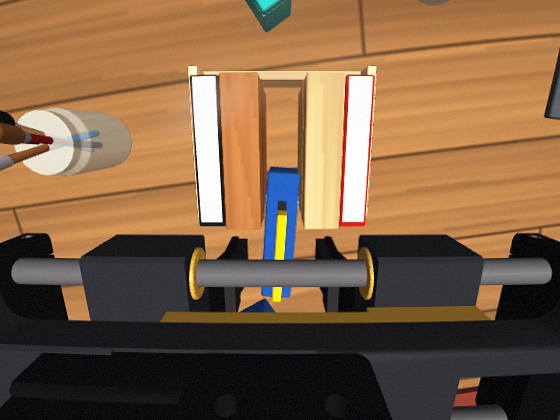

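The case is out; the bar runs from about (280,210) to (277,301) px, and the boxes and books still stand. Bar centre is about (467.5,236), yaw about −11.3°. I'll grip with the tips just above the bar's underside, at TCP z ≈ 122, so the fingers clear the hook arm.

```bash
python3 -m handwheel '[[[-15,3,-20],-2,40],[[-30,6,-40],-3.8,40],[[-45,9,-60],-3.8,40],[[-56.5,11,-80],-3.8,40],[[-56.5,11,-80],-3.8,40],[[-56.5,11,-80],-3.8,40],[[-56.5,11,-80],-3.8,40],[[-56.5,11,-80],-3.8,40]]'
python3 - <<'E'
from h import *
st=read_state();im=grab_frame("wrist");save("w_grasp",im);print(st["tcp_pos"])
a=grab_frame("scene");b=grab_frame("side")
W,S,D=cam("wrist",st),cam("scene"),cam("side");Y=((22,170,130),(33,255,255))
r={}
for n,c,i in(("wrist",W,im),("scene",S,a),("side",D,b)):
    for ar,cc,bx in comps(i,*Y,30):
        P=[plane(c,p,138) for p in ends(bx)]
        if min(abs(P[0][0]-467),abs(P[1][0]-467))<90: r[n]=(c,cc);print(n,ar,cc.round(1),bx.round(1).tolist(),P[0].round(),P[1].round())
if "scene" in r and "side" in r:print(tri(r["scene"],r["side"]))
print(proj(W,[[467.5,236,138],[516.5,226,138],[418.5,246,138]]).round())
E
```

```text
clock: 11.65
tcp_pos: [469.2, 236.2, 185.1]
ee_rot: [-0.001, 0.995, -0.099, 0.001]
contact_force: [0.4, 0.1, 0.8]
width: 40.0
grasp_force: 0.0
[469.15716816 236.23069756 185.06921771]
wrist 1185 [283.2 212.1] [[277.0, 166.0], [289.0, 166.0], [289.0, 259.0], [277.0, 259.0]] [515. 226. 138.] [446. 240. 138.]
wrist 70 [283.3 289.5] [[278.0, 287.0], [289.0, 287.0], [289.0, 292.0], [278.0, 292.0]] [419. 241. 138.] [421. 249. 138.]
scene 136 [305.4 157.6] [[293.3999938964844, 152.8000030517578], [296.70001220703125, 148.10000610351562], [317.3999938964844, 162.60000610351562], [314.1000061035156, 167.3000030517578]] [415. 238. 138.] [521. 216. 138.]
side 96 [353.3 230.5] [[344.1000061035156, 238.5], [359.6000061035156, 219.60000610351562], [362.79998779296875, 222.3000030517578], [347.3999938964844, 241.1999969482422]] [424. 245. 138.] [524. 225. 138.]
(array([466.42630638, 232.63947623, 130.96237002]), [1.9, 1.9])
[[283. 232.]
 [283. 164.]
 [283. 292.]]
```

View pics/w_grasp.png

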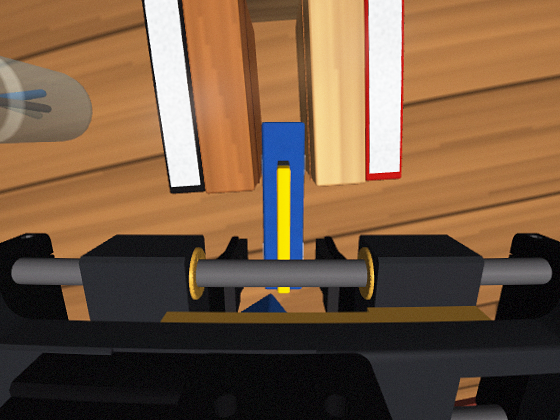

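The bar is centred between the open fingers (column 283, rows 166–292, as predicted). Descending and closing.

```bash
python3 -m handwheel '[[[-1,0,-15],0,40],[[-1.5,0,-30],0,40],[[-1.5,0,-45],0,40],[[-1.5,0,-56],0,40],[[-1.5,0,-62.5],0,40],[[-1.5,0,-62.5],0,40],[[-1.5,0,-62.5],0,0],[[-1.5,0,-62.5],0,0]]' && python3 -m handwheel '[[[0,0,0],0,0],[[0,0,0],0,0],[[0,0,0],0,0],[[0,0,0],0,0],[[0,0,0],0,0],[[0,0,0],0,0],[[0,0,0],0,0],[[0,0,0],0,0]]' && python3 -m handwheel '[[[0,0,2],0,0],[[0,0,5],0,0],[[0,0,10],0,0],[[0,0,16],0,0],[[0,0,24],0,0],[[0,0,32],0,0],[[0,0,40],0,0],[[0,0,40],0,0]]'
```

```text
clock: 12.6
tcp_pos: [466.8, 236.3, 121.8]
ee_rot: [-0.0, 0.995, -0.099, 0.001]
contact_force: [0.4, -0.0, -0.0]
width: 30.7
grasp_force: 0.0
clock: 13.4
tcp_pos: [466.5, 236.1, 121.4]
ee_rot: [-0.0, 0.995, -0.099, 0.0]
contact_force: [-0.8, -1.4, 4.7]
width: 9.6
grasp_force: 30.0
clock: 14.2
tcp_pos: [467.2, 236.3, 162.9]
ee_rot: [-0.0, 0.995, -0.099, 0.001]
contact_force: [0.4, -0.2, -4.2]
width: 9.8
grasp_force: 30.0
```

Lifted: about 4.2 N, grip solid. Raising clear of the boxes, then turning about +89° and carrying it to in front of the hook tip.

```bash
python3 -m handwheel '[[[-3,0.5,8],0,0],[[-8,1.5,22],0,0],[[-14,3,40],0,0],[[-20,4,58],0,0],[[-26,5,76],0,0],[[-32,6,94],0,0],[[-38,7,110],0,0],[[-40,8,115],0,0]]' && python3 -m handwheel '[[[0,-8,0],4,0],[[3,-24,0],9,0],[[6,-44,0],15,0],[[10,-68,0],22,0],[[14,-94,0],29,0],[[18,-120,0],36,0],[[22,-146,0],43,0],[[26,-172,0],50,0]]' && python3 -m handwheel '[[[4,-28,0],7,0],[[8,-56,0],14,0],[[12,-84,0],21,0],[[16,-112,0],28,0],[[20,-140,0],34,0],[[24,-168,0],37.5,0],[[28,-192,0],39.4,0],[[30,-212,0],39.4,0]]' && python3 -m handwheel '[[[4,-20,0],0,0],[[6,-38,0],0,0],[[8,-52,0],0,0],[[9,-60,0],0,0],[[9,-63,0],0,0],[[9,-65,0],0,0],[[9,-65,0],0,0],[[9,-65,0],0,0]]'
python3 - <<'E'
from h import *
import pickle
st=read_state();im=grab_frame("wrist");pickle.dump((st,im),open("w_hook2","wb"))
a=grab_frame("scene");b=grab_frame("side");np.save("scene2",a);np.save("side2",b)
A=a[150:310,170:330];B=b[110:270,130:290]
save("hook_pre",np.hstack([cv2.resize(x,(400,400),interpolation=cv2.INTER_CUBIC) for x in(A,B)]))
save("w_hook2",im);print(st["q"])
E
```

```text
clock: 15.0
tcp_pos: [426.5, 244.7, 279.1]
ee_rot: [-0.001, 0.995, -0.098, 0.002]
contact_force: [-0.3, 0.1, -3.8]
width: 9.7
grasp_force: 30.0
clock: 15.8
tcp_pos: [452.0, 71.2, 275.8]
ee_rot: [-0.0, 0.943, 0.334, -0.0]
contact_force: [-0.3, 0.0, -4.4]
width: 9.5
grasp_force: 30.0
clock: 16.6
tcp_pos: [482.1, -141.1, 275.8]
ee_rot: [-0.0, 0.777, 0.63, -0.0]
contact_force: [0.4, 0.5, -4.1]
width: 9.8
grasp_force: 30.0
clock: 17.4
tcp_pos: [491.2, -204.3, 276.1]
ee_rot: [-0.0, 0.777, 0.63, 0.0]
contact_force: [-0.1, 0.2, -4.4]
width: 9.9
grasp_force: 30.0
[-5.42632354e-01 -3.43154313e-02  1.69933597e+00  2.53552915e-04
  1.47664755e+00 -3.35266218e-01]
```

View pics/hook_pre.png

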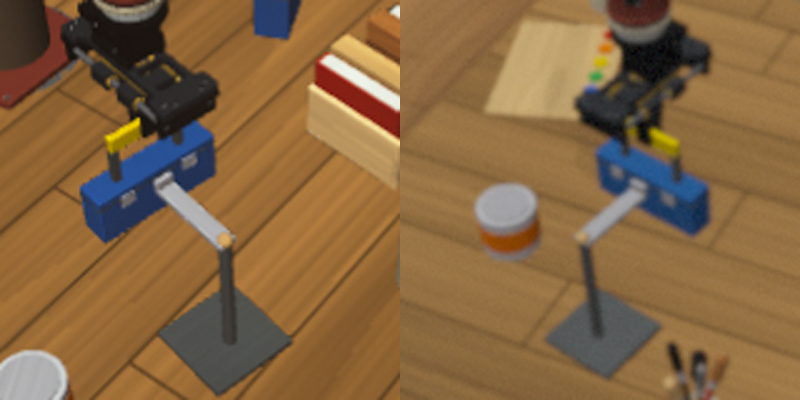

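The case hangs level in the grip, in front of the tip. The tip is at crop (163,181) in scene and (637,188) in side. I'll check the hook's height and lateral position by triangulating.

Run:
```python
from h import *
import pickle
sh,ih=pickle.load(open("w_hook1","rb"));H,S,D=cam("wrist",sh),cam("scene"),cam("side")
print("tip",tri((S,(235.2,222.4)),(D,(224.8,185.2)),(H,(276.3,190.2))))
# strap centroid over the mid, near top face
print("strap c",tri((S,(246.4,234.3)),(D,(215.5,194.4)),(H,(296.1,156.5))))
print("posttop",tri((S,(170+225*.4,150+241*.4)),(D,(130+183*.4,110+238*.4)),(H,(228/.714,87/.714))))
st,im=pickle.load(open("w_hook2","rb"));W=cam("wrist",st)
for a,c,b in comps(im,(100,0,150),(145,40,255),60):print("wrist",a,c.round(1),b.round().tolist(),[plane(W,p,205).round(1).tolist() for p in ends(b)])
print("expect saddle/tip/post px",proj(W,[[580.5,-223.5,205],[530,-212.5,219],[632,-234.6,205]]).round())
for p in[[580.5,-223.5,205],[530,-212.5,219],[639,-236,213]]:print([proj(c,[p])[0].round(1).tolist() for c in(S,D,H)])
```

```text
tip (array([ 522.13016926, -211.44828916,  211.58784742]), [2.6, 1.9, 3.0])
strap c (array([ 572.20441853, -222.09902488,  206.3863593 ]), [2.2, 4.0, 3.9])
posttop (array([ 627.96838845, -235.09966534,  203.71247207]), [1.1, 1.8, 2.1])
wrist 3368 [378.7 221.1] [[314.0, 234.0], [314.0, 208.0], [454.0, 208.0], [454.0, 234.0]] [[517.9, -209.8, 205.0], [633.3, -234.3, 205.0]]
expect saddle/tip/post px [[391. 222.]
 [332. 226.]
 [453. 222.]]
[[249.0, 235.8], [212.8, 196.6], [297.5, 153.3]]
[[237.7, 222.4], [222.7, 184.9], [277.5, 187.8]]
[[262.4, 246.2], [200.4, 205.4], [322.4, 112.8]]
```

View pics/w_hook2.png

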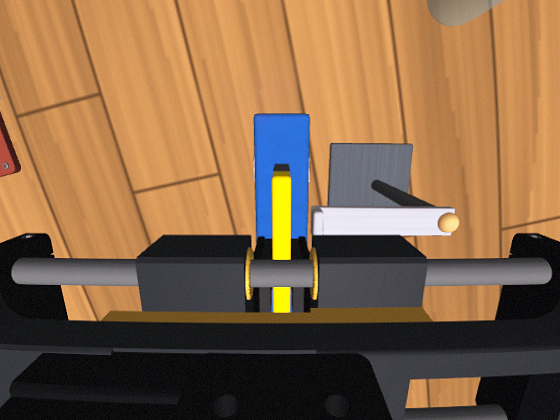

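This close view shows the arm level in the picture: centreline row 221, tip outer edge at column ~313, post cap at (448,222). So yaw and sideways offset are already right. It also puts the tip about 8 mm nearer than my first mask did, because that mask lost the tip's shaded face. The saddle is therefore about 80 mm ahead, near (570,−221). I'll back off 25 mm, lower to TCP z ≈ 235, then drive in.

```bash
python3 -m handwheel '[[[-8,1.7,0],0,0],[[-16,3.4,0],0,0],[[-24,5,-6],0,0],[[-24,5,-16],0,0],[[-24,5,-26],0,0],[[-24,5,-36],0,0],[[-24,5,-41],0,0],[[-24,5,-41],0,0]]' && python3 -m handwheel '[[[6,-1.3,0],0,0],[[12,-2.6,0],0,0],[[18,-3.8,0],0,0],[[24,-5.1,0],0,0],[[30,-6.4,0],0,0],[[36,-7.7,0],0,0],[[42,-8.9,0],0,0],[[46,-9.8,0],0,0]]'
python3 - <<'E'
from h import *
st=read_state();im=grab_frame("wrist");a=grab_frame("scene");b=grab_frame("side")
save("hook_in",np.hstack([cv2.resize(x,(400,400),interpolation=cv2.INTER_CUBIC) for x in(a[170:270,190:290],b[140:240,160:260])]))
E
```

```text
clock: 18.35
tcp_pos: [466.7, -199.5, 233.5]
ee_rot: [-0.001, 0.777, 0.63, -0.0]
contact_force: [-0.5, 0.2, -3.3]
width: 9.8
grasp_force: 30.0
clock: 19.15
tcp_pos: [513.8, -209.8, 235.0]
ee_rot: [-0.0, 0.777, 0.63, 0.0]
contact_force: [0.5, -0.1, -4.4]
width: 10.0
grasp_force: 30.0
```

View pics/hook_in.png

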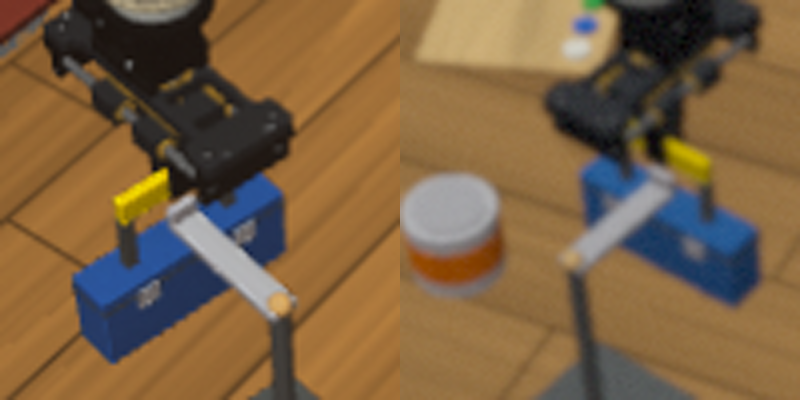

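The arm sits above the case top, between the legs, with the tip (180,210 / 660,180) entering the opening and no contact force. Continuing to the saddle.

```bash
python3 -m handwheel '[[[5,-1,0],0,0],[[10,-2.1,0],0,0],[[15,-3.2,0],0,0],[[20,-4.2,0],0,0],[[25,-5.3,0],0,0],[[30,-6.3,0],0,0],[[34,-7.2,0],0,0],[[36,-7.6,0],0,0]]' && python3 -m handwheel '[[[4,-0.8,0],0,0],[[8,-1.7,0],0,0],[[12,-2.5,0],0,0],[[16,-3.4,0],0,0],[[19,-4,0],0,0],[[20,-4.2,0],0,0],[[20,-4.2,0],0,0],[[20,-4.2,0],0,0]]' && python3 -m handwheel '[[[0,0,-4],0,0],[[0,0,-8],0,0],[[0,0,-12],0,0],[[0,0,-15],0,0],[[0,0,-17],0,0],[[0,0,-19],0,0],[[0,0,-20],0,0],[[0,0,-20],0,0]]'
```

```text
clock: 20.1
tcp_pos: [549.6, -217.4, 234.9]
ee_rot: [-0.0, 0.777, 0.63, -0.0]
contact_force: [-0.9, 0.8, -4.3]
width: 9.5
grasp_force: 30.0
clock: 20.9
tcp_pos: [569.1, -221.5, 235.0]
ee_rot: [-0.0, 0.777, 0.63, -0.0]
contact_force: [-0.8, 0.1, -4.1]
width: 9.6
grasp_force: 30.0
clock: 21.7
tcp_pos: [569.2, -221.5, 214.9]
ee_rot: [-0.0, 0.777, 0.63, -0.0]
contact_force: [-0.3, -0.9, -5.0]
width: 9.8
grasp_force: 30.0
```

```bash
python3 -m handwheel '[[[0,0,-0.5],0,0],[[0,0,-1],0,0],[[0,0,-1.5],0,0],[[0,0,-2],0,0],[[0,0,-2.5],0,0],[[0,0,-2.5],0,0],[[0,0,-2.5],0,0],[[0,0,-2.5],0,0]]' && python3 -m handwheel '[[[0,0,-0.3],0,0],[[0,0,-0.6],0,0],[[0,0,-0.9],0,0],[[0,0,-1.2],0,0],[[0,0,-1.5],0,0],[[0,0,-1.5],0,0],[[0,0,-1.5],0,0],[[0,0,-1.5],0,0]]'
```

```text
clock: 22.5
tcp_pos: [569.2, -221.5, 212.5]
ee_rot: [-0.0, 0.777, 0.63, 0.0]
contact_force: [0.2, -0.3, -4.3]
width: 9.8
grasp_force: 30.0
clock: 23.3
tcp_pos: [569.2, -221.5, 211.0]
ee_rot: [0.0, 0.777, 0.63, 0.0]
contact_force: [0.5, 0.4, -3.9]
width: 9.5
grasp_force: 30.0
```

```bash
python3 -m handwheel '[[[0,0,-0.2],0,0],[[0,0,-0.4],0,0],[[0,0,-0.6],0,0],[[0,0,-0.8],0,0],[[0,0,-1],0,0],[[0,0,-1],0,0],[[0,0,-1],0,0],[[0,0,-1],0,0]]'
```

```text
clock: 24.1
tcp_pos: [569.2, -221.5, 210.4]
ee_rot: [0.0, 0.777, 0.63, 0.0]
contact_force: [-1.9, 1.3, 0.1]
width: 10.1
grasp_force: 30.0
```

The weight has transferred to the hook at TCP z 210.4, which puts the bar's underside at 205 as expected. Opening and rising.

```bash
python3 -m handwheel '[[[0,0,0],0,12],[[0,0,0],0,16],[[0,0,0],0,20],[[0,0,0],0,24],[[0,0,0],0,28],[[0,0,0],0,30],[[0,0,0],0,30],[[0,0,0],0,30]]' && python3 -m handwheel '[[[0,0,5],0,30],[[0,0,12],0,30],[[0,0,22],0,30],[[0,0,34],0,30],[[0,0,50],0,30],[[0,0,70],0,30],[[0,0,95],0,30],[[0,0,120],0,30]]' && python3 -m handwheel '[[[0,0,10],0,30],[[0,0,10],0,30],[[0,0,10],0,30],[[0,0,10],0,30],[[0,0,10],0,30],[[0,0,10],0,30],[[0,0,10],0,30],[[0,0,10],0,30]]'
python3 - <<'E'
from h import *
im=grab_frame("wrist");a=grab_frame("scene");b=grab_frame("side")
save("final",np.hstack([cv2.resize(x,(400,400),interpolation=cv2.INTER_CUBIC) for x in(a[150:270,190:310],im[40:320,140:420])]))
E
```

```text
clock: 24.9
tcp_pos: [569.2, -221.5, 210.0]
ee_rot: [0.0, 0.777, 0.63, -0.0]
contact_force: [0.0, 0.5, -0.3]
width: 29.8
grasp_force: 0.0
clock: 25.7
tcp_pos: [569.2, -221.5, 332.4]
ee_rot: [0.0, 0.777, 0.63, 0.0]
contact_force: [0.6, -0.7, 0.8]
width: 29.9
grasp_force: 0.0
clock: 26.5
tcp_pos: [569.2, -221.5, 339.8]
ee_rot: [-0.0, 0.777, 0.63, -0.0]
contact_force: [-0.1, 0.5, -0.7]
width: 30.1
grasp_force: 0.0
```

View pics/final.png

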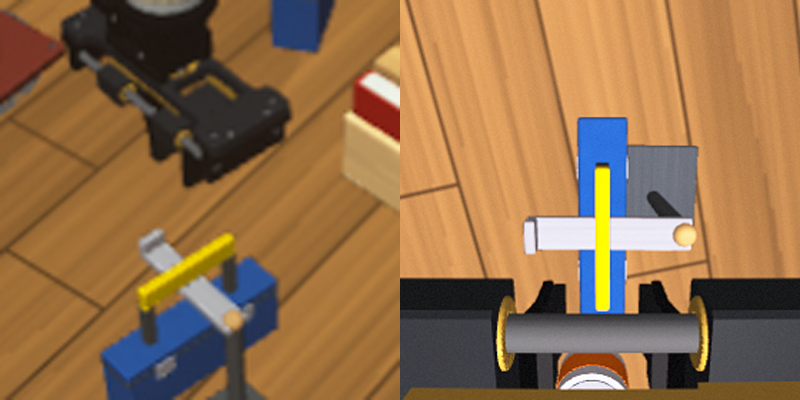

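The case hangs level, with the bar crossing the arm near its middle at (603,235), and the gripper is clear. Handing in.

```bash
python3 -c "
from station import workorder
print(workorder.sign_off())"
```

```text
the job is handed in; nothing more can be done
None
```

I slid the blue paint case out of the rack and hung it by its handle near the middle of the hook arm, level and with the gripper clear, at about 26.5 s; no jar, tin, box or book was seen to move, and the job is handed in with no verdict returned.

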